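# Seat the mirror plate on its spring-loaded three-ball mount

### The job

Pick up the mirror plate by its black grip and put it on the three-ball mount of the optical test stand, mirror facing the white sensor head. Push it down gently past the two spring rollers, keeping it level, and keep hold as the springs pull it home: ease it onto all three balls without pressing hard or letting it slam. Then let go, and leave everything else on the bench where it is.

Things in the scene. Friction and masses are not known exactly. Their poses are not given: they have to be found in the camera images.
- plate: Loose mirror plate, 84 (x) x 88 (y) x 12 mm thick, about 0.3 kg. Origin: centre of its underside, z up. Along y = +38 and -38 mm run steel edge rods of 12 mm diameter, axis 6 mm above the underside, parallel to x. Underside: three radial V-grooves (45 degree flanks, 7 mm deep, 14 mm wide at the mouth) at 180, +60 and -60 degrees from x. It starts on the grey rest pad.
- mirror (a point): Centre of the mirror's face on the plate, 40 mm in +x and 27 mm above the plate's origin; the mirror is 50 mm wide, faces the plate's +x, and its top is 42 mm above the underside.
- grip_top (a point): Centre of the top face of the plate's black grip bar: 40 mm long (x), 14 mm wide (y), standing in the plate's centre from 12 to 52 mm above the underside. Pinch it across y, 8 mm or so below its top.
- pad: Grey rest pad fixed on the table, 130 x 120 x 10 mm, origin at its underside centre; the plate starts on it.
- stand: Fixed test stand, foot 130 x 144 mm. Origin: on the table under the mount's centre; z up; x points to the sensor head. Seated, the plate's origin is above this origin, its x along this x. A silver ring plate (96 x 128 mm) carries three 12 mm balls, 28 mm from the centre at 180, +60, -60 degrees. The last user set its height anywhere in a 20 mm range; that is not measured. It stays put under load.
- sensor_head (a point): Centre of the top of the stand's white sensor head, 125 mm above the table, 120 mm in +x from the mount's centre, 50 (x) x 54 (y) mm; the mirror must face it.
- seat_low (a point): Where the seated plate's origin is at the lowest ring setting, 53.5 mm above the table (73.5 mm at the highest). The mount is delicate: feel for the balls (the pull on the hand turns back into a push), do not drive to a height. Seated, the springs alone make about 28 N of contact in all; more than 55 N (a hand push of over 15 N), or moving over 0.12 m/s in the mount, spoils it.
- perch_low (a point): Where the plate's origin is, at the lowest ring setting (67 mm high; 87 at the highest), when its rods first rest on two brass rollers, 10 mm thick, at y = +46 and -46 mm. It takes 6 to 14 N to push on: the rollers spring apart (1 N/mm, 6 N preload each), 7 mm lower they pass the rods and pull the plate down the last 6 mm, with up to 10 N. Blue housings behind (y to 66 mm) end 17 mm above seat.
- meter: Bystander: red hand meter, 130 x 70 x 35 mm, origin at its underside centre.
- cell: Bystander: teal battery cell standing upright, diameter 18 mm, 50 mm tall, origin at its underside centre.
- adapter: Bystander: white plug adapter, 60 x 45 x 30 mm, origin at its underside centre.
- driver: Bystander: orange screwdriver lying flat.
- jar: Bystander: small jar, diameter 44 mm, 50 mm tall, origin at its underside centre.
- dummy_syringe: Bystander: yellow dummy syringe lying flat, 80 x 22 mm.
- mug: Bystander: white mug, diameter 76 mm, 90 mm tall, origin at its underside centre.
Things that resemble listed ones, but are neither listed nor needed, are in the scene too. Leave any green or turquoise look-alike of the plate alone.

How it is judged (in metres and radians):
On the way:
1. the plate is lifted off its pad and brought above the stand (z of plate in the frame of stand above 0.064 m and horizontal distance between plate and stand below 0.02 m), for 0.1 s.
At the end, for the whole second after the job is handed in: The plate sits on the three balls, held down by the springs (contact force with the stand above 18 N, hands off): centred on the stand within 4 mm, level within 0.035 rad, its x axis along the stand's within 0.05 rad with the mirror towards the sensor head, at rest (horizontal distance between plate and stand below 0.004 m and contact force between plate and stand above 18 N and z of plate in the frame of stand above 0.05 m and angle between plate's own z axis and vertical below 0.035 rad and angle between the x axis of plate and the x axis of stand, either way round below 0.05 rad and x of mirror in the frame of stand above 0.02 m and linear speed of plate below 0.01 m/s); the robot touches nothing.
It fails at once if more than 55 N of contact force in all between the plate and the stand (pressed too hard or slammed) (contact force between plate and stand above 55 N).
It fails at once if the plate slams: it moves faster than 0.12 m/s while touching the mount (contact force between plate and stand above 5 N and linear speed of plate above 0.12 m/s).
It fails at once if a bystander is moved by more than 25 mm (distance of any of meter, cell, adapter, driver, jar, dummy_syringe, mug from where it was at the start of the episode above 0.025 m).
It also fails if it takes over 58 s, if anything falls off the work surface, if the arm or the gripper's body presses on something with over 40 N, if the wrist force passes 120 N, or if a joint passes its speed limit or range.

### The arm

A 6-joint arm with a two-finger parallel gripper is mounted at the origin on the work surface. World frame = base frame: x ahead of the robot, y to its left, z up, the work surface at z = 0. Lengths are in mm, angles in rad, forces in N, time in s.
With the tool pointing down it reaches from about 350 to 975 mm from the base axis. Payload 7.1 kg.
Tool frame: the origin (TCP) lies midway between the tips of the shut fingers; the grasp point (between the pads) lies 19 mm behind it (ctrl.grip_depth is the distance from the TCP to the grasp point, in mm); z points along the fingers, y is the line along which they close (so a half turn about z gives the same grasp; the last joint's range is limited). The gripper opens to 88 mm and grips with 3 to 60 N. Pads are 20 mm wide; open, the fingers measure 115 mm over their backs; the gripper's body (75 mm by 178 mm) begins 61 mm behind the grasp point.
Start: joints at [1.115, 0.423, 1.63, -0, 1.089, -0.019], TCP at [264.369, 566.316, 222.675] pointing down, gripper open.
Joint ranges: [-3, 3], [-0.9, 2.11], [0.09, 2.58], [-1.31, 4.45], [0.11, 2.69], [-2.54, 2.54]. Speed limits (rad/s): [2.39, 2.39, 3.01, 3.14, 3.14, 3.14].

### API

Orientations are given as a rotation vector (axis times angle).
In Python, from workcell import ctrl, cams gives the robot as it stands.
- The arm moves only by the tool move_arm, never from a script. Its argument "steps" is a list of rows, each a list of 3 entries, a list of its own where there are three numbers: the shift along the tool's x, y, z in units of 25 mm (1.0 is 25 mm), then the turn about the tool's z in units of 5 degrees (1.0 is 5 degrees), then the closure, from 0 (fully open) to 1 (shut). A call has 1 to 20 rows; each row shifts and turns the commanded pose from where the row before left it, along the tool's axes as they then stand; what a row does not reach is not made up. A row lasts 1/12 s, in which the tool goes at most 41.7 mm and 7.16 degrees, less where a joint would pass 70% of its speed; a pose out of reach is approached as far as the arm can. A call is refused whole if a number of a shift passes 1 or a number of a turn 1, either way. A call with a gripper value outside its range is refused whole. The fingers move at their own pace and stop on an object; the grip force is fixed at half the most. Time passes only in rows, so rows that do not move let the fingers close. It gives the time, the measured TCP pose, the force, the opening and the grip force at its end, in the units of the state.
- ctrl.get_obs(): the state, without advancing time (a new reading comes with each control period).
- cams.get_image(name): name is "side" or "top" or "wrist"; returns a dict with "image" (480x640x3 uint8, red, green, blue), "camera_matrix" (3x3 intrinsics, pixels), "k1" (the pictures are not rectified: a ray, as slopes to the right and down, at radius r is drawn at 1 + k1 r^2 times it, then the intrinsics apply), "xyz" and "rotation" of the camera in the world; the wrist camera has in their place "mount" (4x4, takes a point from camera to tool coordinates, whose origin is the TCP and whose axes are the flange's). Camera axes: x right, y down, z forward; pixel columns grow to the right and rows downward; lengths in mm; the calibration is good to about 2 mm. A picture is of the moment at which its call begins: read the wrist's pose just before it. There is no depth.
- ctrl.close_job(): hands the job in; it is judged then, once.
Trained networks look in the newest picture that a camera, given by its name, has taken for a name from the list of things; names that differ only in an ending like _2 or _b are one class to them, and where a whole thing is asked for, a point or a joint stands for the part that bears it (a point fixed in the world has none). Each returns a list of dicts, best first, with "p" (0 to 1); they miss things now and then, are a little off and sometimes report something else, mostly with a low value. They report only what shows in the picture. A call takes as long as a camera call. They do not tell look-alikes from the thing itself.
- cams.boxes_of(camera, thing): "rect" ([centre column, centre row, width, height] in pixels, round what is visible of it).
- cams.cut_out(camera, thing): "pixels" (480x640 bool, what is visible of it) and "rect" ([centre column, centre row, width, height] in pixels, round what is visible of it).
The state is a dict: "t": time; "qpos": joint angles; "qvel": joint speeds; "joint_torque": joint torques, N m; "ee_pos": TCP position; "orientation": TCP orientation; "ft_force": force on the tool from outside, world axes, zero at the start; "moment": the same for the moment, N m; "width": finger opening in mm; "grasp_force": force on a finger pad.
Only numpy, scipy, OpenCV 4.12 (cv2) and the standard library are available. Lean on these libraries where they do the work, as an engineer would, in place of code of your own. Each camera call takes 0.05 s, during which the arm holds its last target. There are 200 camera calls.

## Working session

There is one attempt and no reset: what is moved stays moved. The work goes in short steps, Python scripts to look and compute and a tool call to move; the robot and the scene stay as the last step left them, time stands still between calls to the robot, and variables do not carry over. Pictures are saved under pics/ and viewed, at most 10 in all, crops included, and the job is handed in when it is done.

Besides the shell and the picture viewer there is one more tool, called as name(argument=value, ...), one argument or row to a line, values as JSON. move_arm: Moves the arm, as the interface text tells. Its arguments: {"type":"object","properties":{"steps":{"type":"array"}},"required":["steps"]}

```bash
mkdir -p pics; cat > h.py <<'E'
import numpy as np, cv2
from workcell import ctrl, cams
from scipy.spatial.transform import Rotation as R
def pose(name, im):
    if name=="wrist":
        o=ctrl.get_obs(); T=np.eye(4); T[:3,:3]=R.from_rotvec(o["orientation"]).as_matrix(); T[:3,3]=o["ee_pos"]
        M=T@np.array(im["mount"]); return M[:3,3],M[:3,:3]
    r=np.array(im["rotation"]); 
    if r.shape!=(3,3): r=R.from_rotvec(r).as_matrix()
    return np.array(im["xyz"]),r
def project(im,P,c,r):
    q=(np.atleast_2d(P)-c)@r; s=q[:,:2]/q[:,2:]; s=s*(1+im["k1"]*(s**2).sum(1,keepdims=True))
    K=np.array(im["camera_matrix"]); return s@K[:2,:2].T+K[:2,2]
def onplane(im,px,z,c,r):
    K=np.array(im["camera_matrix"]); px=np.atleast_2d(px).astype(float)
    d=(px-K[:2,2])/[K[0,0],K[1,1]]; s=d.copy()
    for _ in range(20): s=d/(1+im["k1"]*(s**2).sum(1,keepdims=True))
    v=np.c_[s,np.ones(len(s))]@r.T; return c+v*((z-c[2])/v[:,2:])
E
python3 - <<'E'
from h import *
np.set_printoptions(precision=1,suppress=True)
o=ctrl.get_obs(); print(o)
for n in ["top","side"]:
    im=cams.get_image(n); cv2.imwrite(f"pics/{n}1.png",im["image"][...,::-1]); print(n,im["xyz"],im["rotation"],im["camera_matrix"],im["k1"])
    c,r=pose(n,im)
    for t,z in [("plate",12),("grip_top",62),("mirror",37),("pad",10),("stand",30),("sensor_head",125)]:
        for b in cams.boxes_of(n,t)[:3]: print(t,round(b["p"],2),np.array(b["rect"]),onplane(im,b["rect"][:2],z,c,r)[0])
E
```

```text
{'t': 0.0, 'qpos': array([ 1.1,  0.4,  1.6, -0. ,  1.1, -0. ]), 'qvel': array([-0., -0., -0.,  0.,  0.,  0.]), 'joint_torque': array([ -0. , -54.5, -27.4,   0.1,   0. ,  -0. ]), 'ee_pos': array([264.1, 565.8, 221.9]), 'orientation': array([-0.7, -3.1,  0. ]), 'ft_force': array([ 0.4, -0.6,  0.2]), 'moment': array([ 0.,  0., -0.]), 'grasp_force': 0.0, 'width': 87.55975655881376}
top [ 197.6   -9.5 1483.4] [-2.2  2.  -0.2] [[605.5   0.  323.2]
 [  0.  605.5 246.6]
 [  0.    0.    1. ]] -0.13235349565313761
plate 0.97 [193.7 172.2  40.2  32.9] [671.8 371.3  12. ]
plate 0.88 [190.9 377.   33.3  40.2] [159.3 306.   12. ]
plate 0.73 [301.7 285.5  40.6  37.4] [407.3  63.6  12. ]
grip_top 0.89 [194.2 376.3  36.6  43. ] [163.1 287.8  62. ]
grip_top 0.87 [303.6 286.2  46.2  40.8] [398.9  56.4  62. ]
grip_top 0.76 [230.8 239.6  45.6  46.5] [494.3 243.2  62. ]
mirror 0.84 [303.6 223.8  44.5  40.9] [556.6  73.7  37. ]
mirror 0.81 [191.5 375.4  39.8  39.2] [163.9 299.7  37. ]
mirror 0.73 [301.7 284.   42.8  42.7] [407.3  62.7  37. ]
pad 0.58 [225.1 241.   62.9  61. ] [500.2 266.3  10. ]
stand 0.85
[... 311 characters left out ...]
[364.9 165.1  35.7  30.5] [679.8 376.   12. ]
plate 0.75 [295.7 262.6  35.2  36.9] [412.9  61.4  12. ]
grip_top 0.95 [296.6 264.1  37.4  34.4] [407.5  14.2  62. ]
grip_top 0.93 [356.5 246.6  42.7  33.2] [555.1  33.8  62. ]
grip_top 0.91 [316.8 202.   40.8  29.6] [498.9 205.2  62. ]
mirror 0.84 [295.1 262.9  34.5  31.9] [408.1  39.6  37. ]
mirror 0.82 [366.4 164.5  41.2  29.8] [674.6 348.3  37. ]
mirror 0.75 [359.5 246.2  48.3  35.8] [569.7  54.9  37. ]
pad 0.97 [312.5 204.1  48.7  31.9] [497.8 254.3  10. ]
stand 0.77 [396.4 368.4 115.   84.5] [ 551.5 -273.9   30. ]
sensor_head 0.89 [397.5 369.4 118.   93.4] [ 526.5 -324.9  125. ]
sensor_head 0.46 [272.1 149.9  29.1  41.2] [415.4 361.6 125. ]
```

```bash
python3 - <<'E'
import cv2
a=cv2.imread("pics/top1.png"); cv2.imwrite("pics/top1c.png",cv2.resize(a[130:430,150:510],None,fx=2,fy=2,interpolation=cv2.INTER_CUBIC))
b=cv2.imread("pics/side1.png"); cv2.imwrite("pics/side1c.png",cv2.resize(b[120:430,240:500],None,fx=1.9,fy=1.9,interpolation=cv2.INTER_CUBIC))
E
```

```text
(no output)
```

View pics/top1c.png

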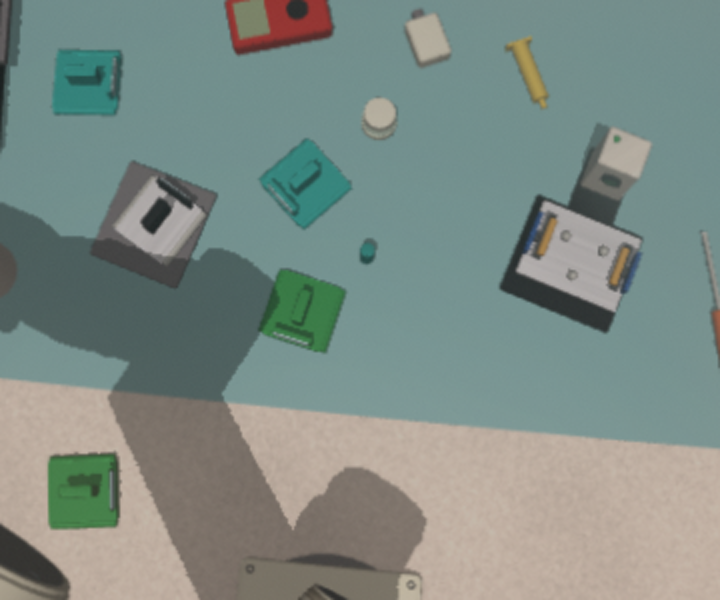

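View pics/side1c.png

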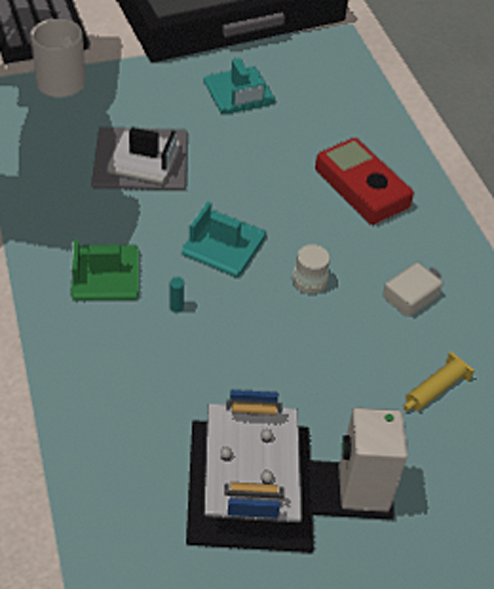

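Top crop: the white plate with the black grip is on the grey pad at crop (158,215), its mirror toward the upper right. The stand's balls are at (566,236), (603,251) and (572,275), and the head is at (617,155). The side crop shows the balls at (267,435), (267,477) and (227,453). The green and turquoise plates are the look-alikes.

```bash
cat > fit.py <<'E'
from h import *
from scipy.optimize import least_squares
def rz(a): return R.from_euler('z',a).as_matrix()
def model(p,L): return L@rz(p[2]).T+[p[0],p[1],p[3]]
def fit(views,p0,prior=None):
    # views: list of (im,c,r,Lpts,px)
    f=lambda p: np.concatenate([(project(im,model(p,np.array(L,float)),c,r)-px).ravel() for im,c,r,L,px in views]+([] if prior is None else [prior(p)]))
    s=least_squares(f,p0,x_scale=[10,10,.1,10]); return s.x,s.fun
E
python3 - <<'E'
from fit import *
np.set_printoptions(precision=2,suppress=True)
ims={n:cams.get_image(n) for n in ["top","side"]}
T=lambda a: np.array(a)/2+[150,130]-.25; S=lambda a: np.array(a)/1.9+[240,120]-.25
a=np.radians([60,-60,180]); balls=np.c_[28*np.cos(a),28*np.sin(a),0*a]
V=[(ims["top"],*pose("top",ims["top"]),balls,T([(566,236),(603,251),(572,275)])),
   (ims["side"],*pose("side",ims["side"]),balls,S([(267,435),(267,477),(227,453)]))]
p,f=fit(V,[510,-255,-.35,60]); print("stand x y yaw ballz",p,f)
# plate: grip top centre, mirror top centre
V=[(ims["top"],*pose("top",ims["top"]),[[0,0,52]],T([(155,214)])),
   (ims["side"],*pose("side",ims["side"]),[[0,0,52]],S([(146,132)]))]
p,f=fit(V,[500,220,-.6,10],prior=lambda p:[p[2]*0+0,(p[3]-10)*.3]); print("plate",p,f)
im=cams.get_image("wrist"); print(np.array(im["mount"]),im["camera_matrix"],im["k1"])
print(R.from_rotvec(ctrl.get_obs()["orientation"]).as_matrix(), ctrl.grip_depth)
E
```

```text
stand x y yaw ballz [ 503.21 -261.85   -0.31   64.05] [ 0.   -1.02  0.16 -0.75  0.13 -0.83 -0.56  0.25 -0.5   0.17 -0.98  0.23]
plate [504.66 252.66   4.89   9.66] [ 0.27 -1.64 -1.73  0.4   0.   -0.1 ]
[[  -0.     -0.95   -0.3    82.73]
 [   1.     -0.      0.      0.79]
 [  -0.     -0.3     0.95 -161.13]
 [   0.      0.      0.      1.  ]] [[371.49   0.   319.08]
 [  0.   371.49 238.97]
 [  0.     0.     1.  ]] -0.061600790734418424
[[-0.91  0.42  0.  ]
 [ 0.42  0.91  0.  ]
 [ 0.    0.   -1.  ]] 18.700000000000003
```

move_arm(
  steps=[
    [[-1,-0.52,0],0,0],
    [[-1,-0.52,0],0,0],
    [[-1,-0.52,0],0,0],
    [[-1,-0.52,0],0,0],
    [[-1,-0.52,0],0,0],
    [[-1,-0.52,0],0,0],
    [[-1,-0.52,0],0,0],
    [[-1,-0.52,0],0,0],
    [[-1,-0.52,0],0,0],
    [[-1,-0.52,0],0,0],
    [[-1,-0.52,0],0,0],
    [[-1,-0.52,0],0,0],
    [[-1,-0.52,0],0,0],
    [[-1,-0.52,0],0,0],
    [[0,0,0],1,0],
    [[0,0,0],1,0],
    [[0,0,0],0.8,0],
    [[0,0,0],0,0],
    [[0,0,0],0,0],
  ],
)

```text
t: 2.43
ee_pos: [504.5, 253.3, 222.7]
orientation: [1.046, 2.962, 0.0]
ft_force: [0.3, 0.4, -0.3]
width: 88.0
grasp_force: 0.0
```

```bash
python3 - <<'E'
from fit import *
np.set_printoptions(precision=2,suppress=True)
o=ctrl.get_obs(); im=cams.get_image("wrist"); a=im["image"][...,::-1].copy(); cv2.imwrite("pics/w1.png",a)
print(o["ee_pos"],o["t"],R.from_rotvec(o["orientation"]).as_matrix())
for t in ["plate","grip_top","mirror"]:
  for b in cams.boxes_of("wrist",t)[:2]: print(t,b)
E
```

```text
[504.55 253.3  222.73] 2.4333 [[-0.78  0.63  0.  ]
 [ 0.63  0.78  0.  ]
 [-0.    0.   -1.  ]]
plate {'rect': [501.9, 258.8, 101.1, 100.1], 'p': 0.91}
plate {'rect': [320.0, 210.4, 94.3, 94.5], 'p': 0.89}
grip_top {'rect': [130.6, 244.9, 110.4, 97.9], 'p': 0.94}
grip_top {'rect': [506.9, 261.5, 99.8, 103.4], 'p': 0.9}
mirror {'rect': [318.9, 210.0, 94.5, 97.8], 'p': 0.8}
mirror {'rect': [247.8, 342.6, 71.0, 71.3], 'p': 0.75}
```

View pics/w1.png

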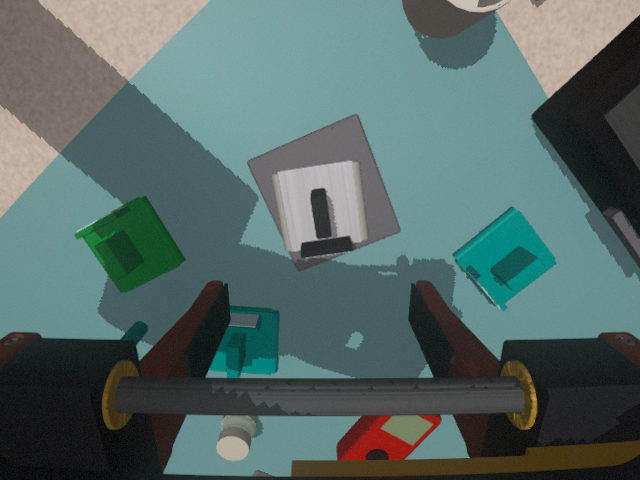

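The wrist view shows the white plate at (320,205) on the grey pad. The black grip is around (320,213) and the mirror's back edge at (328,245), so plate +x points down the image, along tool -x.

```bash
python3 - <<'E'
from fit import *
np.set_printoptions(precision=2,suppress=True)
im=cams.get_image("wrist"); c,r=pose("wrist",im)
# corners plate top z=12 over underside (10): image TL,TR
L=[[-42,-44,12],[-42,44,12],[42,44,12],[42,-44,12]]
px=np.array([(274,175),(358,162),(367,240),(288,250)],float)
p,f=fit([(im,c,r,L,px)],[505,253,-.68,10],prior=lambda p:[(p[3]-10)]); print(p,f)
print("yaw deg",np.degrees(p[2]))
g=np.array([[sx*20,sy*7,52] for sx,sy in[(-1,-1),(-1,1),(1,1),(1,-1)]])
a=im["image"][...,::-1].copy(); a=cv2.resize(a[140:280,230:410],None,fx=4,fy=4,interpolation=cv2.INTER_CUBIC)
m=np.array([[40,-25,42],[40,25,42]])
for P,col in[(np.array(L,float),(0,0,255)),(g,(0,255,0)),(m,(255,0,255))]:
    q=((project(im,model(p,P),c,r)-[230,140]+.5)*4).astype(int); cv2.polylines(a,[q],True,col,1)
cv2.imwrite("pics/w1c.png",a)
E
```

```text
[506.5  256.45  -0.53   7.68] [-3.05 -1.87  2.55 -2.17  2.78  1.65 -2.31  3.36 -2.32]
yaw deg -30.609750633345886
```

View pics/w1c.png

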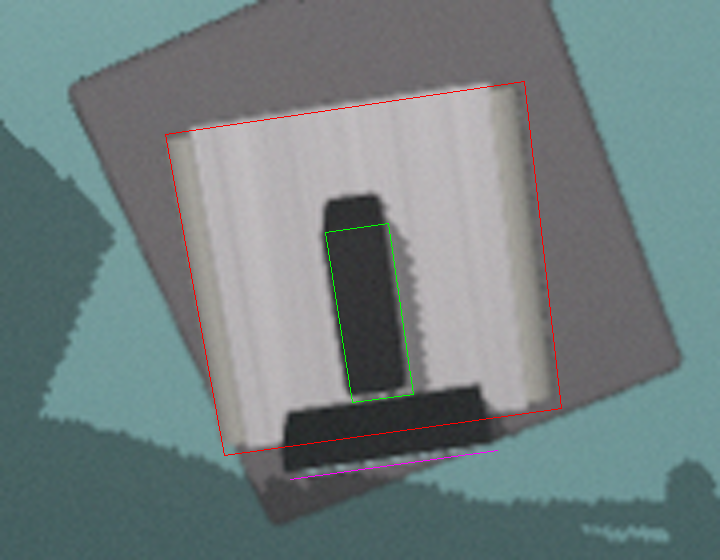

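```bash
python3 - <<'E'
from fit import *
np.set_printoptions(precision=2,suppress=True)
im=cams.get_image("wrist"); c,r=pose("wrist",im)
L=[[40,-25,42],[40,25,42],[20,0,52],[-42,0,12]]
px=np.array([(286,469),(492,440),(378.5,390),(347,109)])/4+[230,140]-.125
p,f=fit([(im,c,r,L,px)],[505,253,-.68,10],prior=lambda p:[(p[3]-10)*3]); print(p,f, np.degrees(p[2]))
o=ctrl.get_obs(); Rm=R.from_rotvec(o["orientation"]).as_matrix()
d=Rm.T@(np.array([p[0],p[1],35.5])-o["ee_pos"]); print("tool shift units",d/25)
ang=np.degrees(np.arctan2(Rm[1,1],Rm[0,1])); print("tool y ang",ang,"turn units",-(90+np.degrees(p[2])-ang)/5)
E
```

```text
[504.85 257.6   -0.55   9.92] [-0.17  0.74  0.55  1.5   0.24  0.47 -0.64 -2.58 -0.24] -31.46267404318324
tool shift units [0.09 0.14 7.49]
tool y ang 51.033050935101386 turn units -1.5008550043430744
```

move_arm(
  steps=[
    [[0.09,0.14,0],-1,0],
    [[0,0,1],-0.5,0],
    [[0,0,1],0,0],
    [[0,0,1],0,0],
    [[0,0,1],0,0],
    [[0,0,1],0,0],
    [[0,0,1],0,0],
    [[0,0,0.8],0,0],
    [[0,0,0.4],0,0],
    [[0,0,0.28],0,0],
    [[0,0,0],0,0],
    [[0,0,0],0,1],
    [[0,0,0],0,1],
    [[0,0,0],0,1],
    [[0,0,0],0,1],
    [[0,0,0],0,1],
    [[0,0,0],0,1],
    [[0,0,0],0,1],
    [[0,0,0],0,1],
    [[0,0,0],0,1],
  ],
)

```text
t: 4.4
ee_pos: [505.0, 257.5, 35.7]
orientation: [0.853, 3.023, 0.0]
ft_force: [-0.1, 0.3, -0.2]
width: 31.4
grasp_force: 0.0
```

move_arm(
  steps=[
    [[0,0,0],0,1],
    [[0,0,0],0,1],
    [[0,0,0],0,1],
    [[0,0,0],0,1],
    [[0,0,0],0,1],
    [[0,0,0],0,1],
    [[0,0,0],0,1],
    [[0,0,0],0,1],
  ],
)

```text
t: 5.07
ee_pos: [504.6, 257.2, 35.6]
orientation: [-0.853, -3.023, 0.001]
ft_force: [-2.1, -2.5, 0.8]
width: 13.6
grasp_force: 30.0
```

move_arm(
  steps=[
    [[0,0,-0.2],0,1],
    [[0,0,-0.5],0,1],
    [[0,0,-0.9],0,1],
    [[0,0,-0.9],0,1],
    [[0,0,-0.9],-0.6,1],
    [[0,0,-0.9],-0.7,1],
    [[0,0,-0.9],-0.7,1],
    [[0,0,-0.9],-0.74,1],
    [[0,0,-0.6],0,1],
    [[0,0,-0.3],0,1],
  ],
)

```text
t: 5.9
ee_pos: [506.2, 258.3, 214.1]
orientation: [0.486, 3.1, 0.005]
ft_force: [0.6, 0.8, -3.5]
width: 13.9
grasp_force: 30.0
```

move_arm(
  steps=[
    [[-0.15,-0.4,0],0,1],
    [[-0.35,-0.8,0],0,1],
    [[-0.35,-0.8,0],0,1],
    [[-0.35,-0.8,0],0,1],
    [[-0.35,-0.8,0],0,1],
    [[-0.35,-0.8,0],0,1],
    [[-0.35,-0.8,0],0,1],
    [[-0.35,-0.8,0],0,1],
    [[-0.35,-0.8,0],0,1],
    [[-0.35,-0.8,0],0,1],
    [[-0.35,-0.8,0],0,1],
    [[-0.35,-0.8,0],0,1],
    [[-0.35,-0.8,0],0,1],
    [[-0.35,-0.8,0],0,1],
    [[-0.35,-0.8,0],0,1],
    [[-0.35,-0.8,0],0,1],
    [[-0.35,-0.8,0],0,1],
    [[-0.35,-0.8,0],0,1],
    [[-0.18,-0.58,0],0,1],
    [[0,0,0],0,1],
  ],
)

```text
t: 7.57
ee_pos: [541.9, -140.5, 209.5]
orientation: [-0.491, -3.101, 0.001]
ft_force: [0.4, -0.2, -2.9]
width: 13.7
grasp_force: 30.0
```

```bash
python3 - <<'E'
from fit import *
np.set_printoptions(precision=2,suppress=True)
o=ctrl.get_obs(); im=cams.get_image("wrist"); a=im["image"][...,::-1].copy(); cv2.imwrite("pics/w2.png",a)
print(o["ee_pos"],o["t"],o["width"],R.from_rotvec(o["orientation"]).as_matrix())
c,r=pose("wrist",im)
print(project(im,[503,-262,64],c,r))
E
```

```text
[ 541.86 -140.49  209.49] 7.5667 13.67283499929617 [[-0.95  0.31 -0.  ]
 [ 0.31  0.95 -0.  ]
 [ 0.   -0.   -1.  ]]
[[169.02 224.89]]
```

View pics/w2.png

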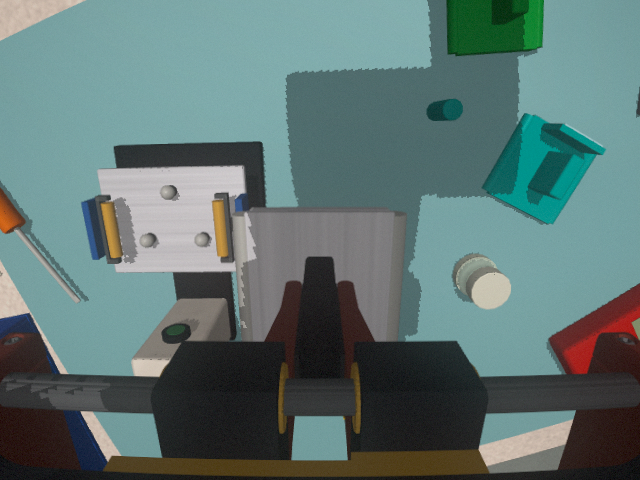

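The wrist view shows the ring with balls at about (169,191), (148,240) and (202,240). The held plate's back edge runs from (247,210) to (403,210), so the balls are clear to measure.

```bash
python3 - <<'E'
from fit import *
np.set_printoptions(precision=2,suppress=True)
ims={n:cams.get_image(n) for n in ["wrist","top","side"]}; im=ims["wrist"]; c,r=pose("wrist",im)
g=im["image"].mean(2); px=[]
for u,v in[(202,240),(148,240),(169,191)]:
    w=g[v-11:v+12,u-11:u+12]; bg=np.median(w); m=(np.abs(w-bg)>25).astype(np.uint8)
    n,l,s,ce=cv2.connectedComponentsWithStats(m); k=1+np.argmax(s[1:,4]); px.append((s[k,0]+s[k,2]/2-.5+u-11,s[k,1]+s[k,3]/2-.5+v-11)); print(s[k],ce[k]+[u-11,v-11],px[-1])
a=np.radians([60,-60,180]); balls=np.c_[28*np.cos(a),28*np.sin(a),0*a]
W=(im,c,r,balls,np.array(px))
T=lambda a: np.array(a)/2+[150,130]-.25; S=lambda a: np.array(a)/1.9+[240,120]-.25
Tt=(ims["top"],*pose("top",ims["top"]),balls,T([(566,236),(603,251),(572,275)]))
Ss=(ims["side"],*pose("side",ims["side"]),balls,S([(267,435),(267,477),(227,453)]))
for v in([W],[W,Tt,Ss],[W,Ss]):
    p,f=fit(v,[503,-262,-.31,64]); print(p,np.degrees(p[2]),f)
for z in (56,60,64,68): 
    q,f=fit([W],[503,-262,-.31,z],prior=lambda p:[(p[3]-z)*50]);print(q,np.abs(f).max())
o=ctrl.get_obs(); Rm=R.from_rotvec(o["orientation"]).as_matrix(); print(o["ee_pos"],np.degrees(np.arctan2(Rm[1,1],Rm[0,1])))
# plate in hand: back top edge centre as tool coords; plate origin assumed at TCP xy
P=lambda dx:o["ee_pos"]+Rm@np.array([dx,0,0])
e=[o["ee_pos"]+Rm@np.array([42,y,0])+[0,0,-35.5+10+12] for y in(-44,44)]; print("pred back edge",project(im,e,c,r))
E
```

```text
[  2   3  18  16 167] [202.04 239.98] (np.float64(201.5), np.float64(239.5))
[  2   4  19  16 174] [148.56 240.75] (np.float64(148.0), np.float64(240.5))
[  1   6  19  16 209] [168.34 193.53] (np.float64(168.0), np.float64(193.5))
[ 505.37 -259.83   -0.29   59.05] -16.65561491998669 [-0.13  0.02  0.07  0.1   0.05 -0.12]
[ 505.09 -259.96   -0.29   59.26] -16.89115165075915 [-0.51 -0.04 -0.37 -0.18 -0.18 -0.34 -1.18 -1.35 -1.01 -1.33 -0.84 -1.26
 -0.27  0.45  0.1   0.29 -0.44  0.62]
[ 505.32 -259.46   -0.29   59.85] -16.82410735524753 [-0.07  0.2  -0.02  0.13  0.16 -0.13 -0.23  0.04  0.18 -0.13 -0.38  0.24]
[ 505.76 -261.27   -0.29   56.  ] 0.4031151944798239
[ 505.25 -259.38   -0.29   60.  ] 0.2119166475114298
[ 504.73 -257.49   -0.29   64.  ] 0.6063512187341189
[ 504.22 -255.6    -0.29   68.  ] 1.010843357035526
[ 542.11 -137.1   209.98] 72.16662081596769
pred back edge [[226.42 210.45]
 [408.54 210.39]]
```

```bash
python3 - <<'E'
from fit import *
np.set_printoptions(precision=2,suppress=True)
o=ctrl.get_obs(); im=cams.get_image("wrist"); c,r=pose("wrist",im); o2=ctrl.get_obs(); print(o["ee_pos"],o2["ee_pos"])
ims={n:cams.get_image(n) for n in ["side"]}
g=im["image"].mean(2)
guess=project(im,[[505+28*np.cos(b-.29),-260+28*np.sin(b-.29),60] for b in np.radians([60,-60,180])],c,r).round().astype(int); px=[]
for u,v in guess:
    w=g[v-12:v+13,u-12:u+13]; bg=np.median(w); m=(np.abs(w-bg)>25).astype(np.uint8)
    n,l,s,ce=cv2.connectedComponentsWithStats(m); k=1+np.argmax(s[1:,4]); px.append((s[k,0]+s[k,2]/2-.5+u-12,s[k,1]+s[k,3]/2-.5+v-12)); print(s[k],px[-1])
a=np.radians([60,-60,180]); balls=np.c_[28*np.cos(a),28*np.sin(a),0*a]
W=(im,c,r,balls,np.array(px))
S=lambda a: np.array(a)/1.9+[240,120]-.25
Ss=(ims["side"],*pose("side",ims["side"]),balls,S([(267,435),(267,477),(227,453)]))
for v in([W],[W,Ss]):
    p,f=fit(v,[503,-262,-.31,64]); print(p,np.degrees(p[2]),f)
Rm=R.from_rotvec(o2["orientation"]).as_matrix(); print(np.degrees(np.arctan2(Rm[1,1],Rm[0,1])), (Rm.T@(np.array([p[0],p[1],0])-o2["ee_pos"]))/25)
cv2.imwrite("pics/w3c.png",cv2.resize(im["image"][150:350,80:420,::-1],None,fx=2.3,fy=2.3,interpolation=cv2.INTER_CUBIC))
E
```

```text
[ 542.11 -137.1   209.98] [ 542.3  -136.9   210.17]
[  3   5  17  16 172] (np.float64(199.0), np.float64(239.5))
[  1   5  20  15 193] (np.float64(145.5), np.float64(240.0))
[  1   4  20  17 211] (np.float64(165.5), np.float64(193.0))
[ 504.6  -261.26   -0.3    60.14] -16.949341297910642 [-0.11 -0.12 -0.05  0.17  0.16 -0.05]
[ 504.53 -260.51   -0.3    61.72] -17.07029642421801 [ 0.05  0.16 -0.17  0.34  0.24 -0.07 -0.33  0.1  -0.03 -0.02 -0.58  0.24]
72.20019328904567 [-0.08 -5.17  8.41]
```

View pics/w3c.png

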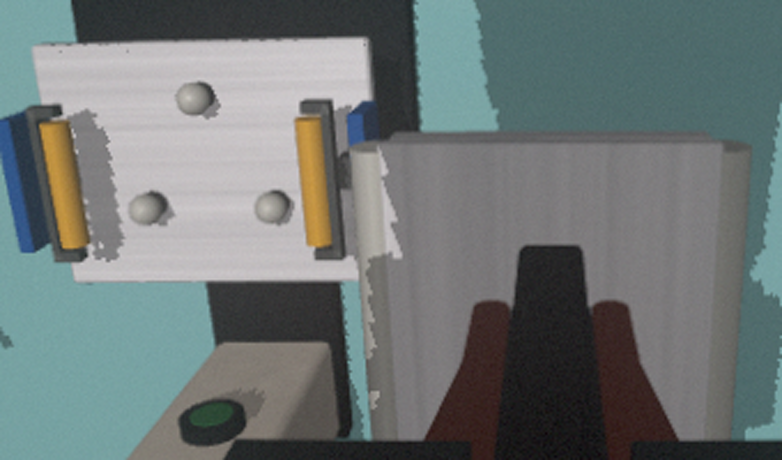

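move_arm(
  steps=[
    [[0,-0.4,0],-0.16,1],
    [[-0.02,-0.8,0],0,1],
    [[-0.02,-0.8,0],0,1],
    [[-0.02,-0.8,0],0,1],
    [[-0.02,-0.8,0],0,1],
    [[0,-0.8,0],0,1],
    [[0,-0.5,0],0,1],
    [[0,-0.27,0],0,1],
    [[0,0,0.4],0,1],
    [[0,0,0.8],0,1],
    [[0,0,0.8],0,1],
    [[0,0,0.6],0,1],
    [[0,0,0.3],0,1],
    [[0,0,0.1],0,1],
    [[0,0,0],0,1],
    [[0,0,0],0,1],
    [[0,0,0],0,1],
  ],
)

```text
t: 9.28
ee_pos: [507.5, -261.9, 136.6]
orientation: [0.464, 3.105, -0.001]
ft_force: [0.1, -1.0, -3.6]
width: 13.4
grasp_force: 30.0
```

```bash
python3 - <<'E'
from fit import *
np.set_printoptions(precision=2,suppress=True)
o=ctrl.get_obs(); Rm=R.from_rotvec(o["orientation"]).as_matrix(); print(o["t"],o["ee_pos"],o["ft_force"],o["moment"],np.degrees(np.arctan2(Rm[1,1],Rm[0,1])),Rm[:,2], (Rm.T@(np.array([504.5,-261,0])-o["ee_pos"]))/25)
im=cams.get_image("wrist");cv2.imwrite("pics/w4.png",im["image"][...,::-1])
s=cams.get_image("side");c,r=pose("side",s)
p=[504.5,-261,np.radians(-17),o["ee_pos"][2]-25.6]
a=s["image"][...,::-1].copy(); x0,y0=310,280
a=cv2.resize(a[y0:440,x0:470],None,fx=3.7,fy=3.7,interpolation=cv2.INTER_CUBIC)
P=np.array([[-42,-44,12],[-42,44,12],[42,44,12],[42,-44,12],[-42,-44,12],[-42,-44,0],[42,-44,0],[42,-44,12]],float)
cv2.polylines(a,[((project(s,model(p,P),c,r)-[x0,y0]+.5)*3.7).astype(int)],True,(0,0,255),1)
cv2.imwrite("pics/s4.png",a)
E
```

```text
9.2833 [ 507.54 -261.87  136.62] [ 0.07 -1.   -3.6 ] [-0.02 -0.02  0.01] 72.98785624590646 [ 0. -0. -1.] [ 0.14 -0.    5.46]
```

View pics/s4.png

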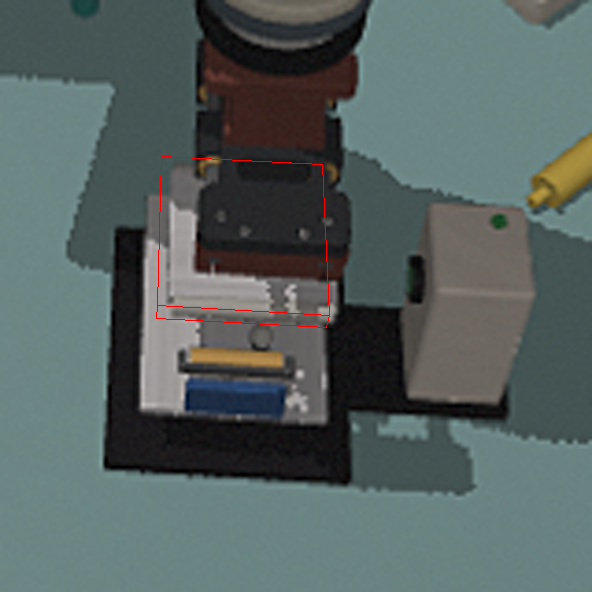

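move_arm(
  steps=[
    [[0.08,0,0.2],0,1],
    [[0.07,0,0.3],0,1],
    [[0,0,0.3],0,1],
    [[0,0,0.2],0,1],
    [[0,0,0.06],0,1],
    [[0,0,0.06],0,1],
    [[0,0,0],0,1],
    [[0,0,0],0,1],
    [[0,0,0],0,1],
  ],
)

```text
t: 10.13
ee_pos: [503.2, -260.8, 107.7]
orientation: [0.465, 3.107, -0.0]
ft_force: [-1.5, -2.3, -1.5]
width: 13.8
grasp_force: 30.0
```

```bash
cat > st.py <<'E'
from fit import *
np.set_printoptions(precision=2,suppress=True)
o=ctrl.get_obs(); Rm=R.from_rotvec(o["orientation"]).as_matrix(); print(o["t"],o["ee_pos"],o["ft_force"],o["moment"],np.degrees(np.arctan2(Rm[1,1],Rm[0,1])),(Rm.T@(np.array([504.5,-261,0])-o["ee_pos"]))/25)
E
python3 st.py
```

```text
10.1333 [ 503.18 -260.79  107.75] [-1.49 -2.32 -1.49] [-0.2   0.4   0.03] 72.96905591372213 [-0.05  0.01  4.31]
```

move_arm(
  steps=[
    [[0,0,0],0,1],
    [[0,0,0],0,1],
    [[0,0,0],0,1],
  ],
)

```text
t: 10.38
ee_pos: [503.2, -260.7, 107.8]
orientation: [0.465, 3.107, -0.0]
ft_force: [-2.0, -2.3, -0.9]
width: 13.8
grasp_force: 30.0
```

```bash
python3 st.py; python3 - <<'E'
from h import *
im=cams.get_image("side"); cv2.imwrite("pics/s5.png",cv2.resize(im["image"][300:420,330:460,::-1],None,fx=5,fy=5,interpolation=cv2.INTER_CUBIC))
E
```

```text
10.3833 [ 503.24 -260.71  107.79] [-1.96 -2.31 -0.86] [-0.24  0.47  0.01] 72.98049487560247 [-0.05  0.    4.31]
```

View pics/s5.png

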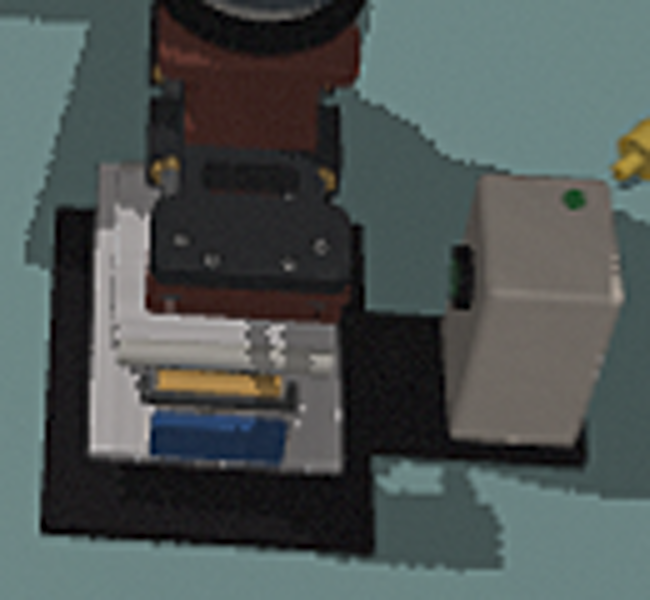

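move_arm(
  steps=[
    [[0,-0.02,0],0,1],
    [[0,-0.03,0],0,1],
    [[0,0,0],0,1],
    [[0,0,0],0,1],
  ],
)

```text
t: 10.77
ee_pos: [503.2, -261.6, 107.7]
orientation: [0.465, 3.106, 0.001]
ft_force: [0.5, 1.2, -2.1]
width: 14.3
grasp_force: 30.0
```

```bash
sed -i '$a S=np.array([[.956,-.292],[.292,.956]]); print("stand-frame F",S@o["ft_force"][:2],o["ft_force"][2],"M",S@o["moment"][:2],o["moment"][2],"pos",S@(o["ee_pos"][:2]-[504.5,-261]))' st.py; python3 st.py
```

```text
10.7667 [ 503.17 -261.57  107.71] [ 0.5   1.16 -2.05] [ 0.23 -0.12  0.03] 72.96099041786762 [-0.04  0.04  4.31]
stand-frame F [0.14 1.25] -2.054255574744367 M [ 0.26 -0.05] 0.029330569065037816 pos [-1.11 -0.93]
```

move_arm(
  steps=[
    [[-0.02,0.012,0],0,1],
    [[0,0,0.02],0,1],
    [[0,0,0.02],0,1],
    [[0,0,0.02],0,1],
    [[0,0,0.02],0,1],
    [[0,0,0],0,1],
  ],
)

```text
t: 11.27
ee_pos: [503.5, -261.9, 106.6]
orientation: [0.465, 3.107, -0.001]
ft_force: [-2.3, 1.6, 7.2]
width: 13.8
grasp_force: 30.0
```

```bash
python3 st.py
```

```text
11.2667 [ 503.52 -261.86  106.57] [-2.26  1.59  7.18] [ 0.35  0.57 -0.09] 72.97580474187959 [-0.03  0.05  4.26]
stand-frame F [-2.63  0.86] 7.182228727193739 M [0.17 0.65] -0.09109858755468814 pos [-0.68 -1.1 ]
```

move_arm(
  steps=[
    [[0,0.01,0.02],0,1],
    [[0,0,0.02],0,1],
    [[0,0,0.02],0,1],
    [[0,0,0.02],0,1],
    [[0,0,0],0,1],
  ],
)

```text
t: 11.68
ee_pos: [503.6, -261.7, 104.4]
orientation: [0.465, 3.107, -0.001]
ft_force: [-2.6, 1.8, 6.0]
width: 13.8
grasp_force: 30.0
```

```bash
python3 st.py
```

```text
11.6833 [ 503.58 -261.66  104.4 ] [-2.6   1.84  5.98] [ 0.3   0.46 -0.09] 72.97275204862983 [-0.03  0.04  4.18]
stand-frame F [-3.02  1.  ] 5.983323356458184 M [0.15 0.53] -0.09280677423201278 pos [-0.69 -0.9 ]
```

move_arm(
  steps=[
    [[0,0,0.02],0,1],
    [[0,0,0.02],0,1],
    [[0,0,0.02],0,1],
    [[0,0,0.02],0,1],
    [[0,0,0.02],0,1],
    [[0,0,0.02],0,1],
    [[0,0,0],0,1],
  ],
)

```text
t: 12.27
ee_pos: [503.5, -261.5, 100.3]
orientation: [0.465, 3.107, -0.0]
ft_force: [-0.5, 0.2, -1.5]
width: 13.9
grasp_force: 30.0
```

```bash
python3 st.py
```

```text
12.2667 [ 503.53 -261.48  100.35] [-0.51  0.21 -1.51] [ 0.06 -0.03 -0.02] 72.96979678307937 [-0.03  0.03  4.01]
stand-frame F [-0.54  0.05] -1.5075309788297626 M [ 0.06 -0.02] -0.02414812730570122 pos [-0.79 -0.74]
```

move_arm(
  steps=[
    [[0,0,0.02],0,1],
    [[0,0,0.02],0,1],
    [[0,0,0.02],0,1],
    [[0,0,0.02],0,1],
    [[0,0,0.02],0,1],
    [[0,0,0],0,1],
  ],
)

```text
t: 12.77
ee_pos: [503.5, -261.4, 97.8]
orientation: [0.465, 3.107, 0.0]
ft_force: [2.4, -0.8, -6.9]
width: 13.9
grasp_force: 30.0
```

```bash
python3 st.py
```

```text
12.7667 [ 503.52 -261.42   97.81] [ 2.36 -0.77 -6.88] [-0.07 -0.41 -0.02] 72.9710444483919 [-0.03  0.03  3.91]
stand-frame F [ 2.49 -0.05] -6.882129904528842 M [ 0.05 -0.41] -0.017927247929052613 pos [-0.81 -0.68]
```

Springs are pulling now; seat is expected near z≈94. I'll continue in smaller steps.

move_arm(
  steps=[
    [[0,0,0.02],0,1],
    [[0,0,0.02],0,1],
    [[0,0,0.02],0,1],
    [[0,0,0.02],0,1],
    [[0,0,0],0,1],
  ],
)

```text
t: 13.18
ee_pos: [503.5, -261.4, 95.9]
orientation: [0.465, 3.107, 0.0]
ft_force: [2.2, -1.5, -9.3]
width: 14.1
grasp_force: 30.0
```

```bash
python3 st.py
```

```text
13.1833 [ 503.48 -261.41   95.87] [ 2.24 -1.54 -9.28] [-0.18 -0.54 -0.05] 72.97017271656387 [-0.03  0.03  3.83]
stand-frame F [ 2.59 -0.82] -9.27629249444673 M [-0.02 -0.57] -0.050857808433815946 pos [-0.85 -0.69]
```

move_arm(
  steps=[
    [[0,0,0.015],0,1],
    [[0,0,0.015],0,1],
    [[0,0,0.01],0,1],
    [[0,0,0],0,1],
  ],
)

```text
t: 13.52
ee_pos: [503.5, -261.4, 95.1]
orientation: [0.465, 3.107, 0.0]
ft_force: [3.1, -0.8, -9.3]
width: 13.9
grasp_force: 30.0
```

```bash
python3 st.py
```

```text
13.5167 [ 503.49 -261.43   95.11] [ 3.07 -0.78 -9.29] [-0.19 -0.49 -0.03] 72.97285838395221 [-0.03  0.03  3.8 ]
stand-frame F [3.16 0.15] -9.291734206351535 M [-0.04 -0.52] -0.029955245075927506 pos [-0.84 -0.71]
```

move_arm(
  steps=[
    [[-0.02,0,0.01],0,1],
    [[0,0,0.015],0,1],
    [[0,0,0.01],0,1],
    [[0,0,0],0,1],
  ],
)

```text
t: 13.85
ee_pos: [503.6, -261.5, 94.7]
orientation: [-0.465, -3.106, -0.0]
ft_force: [-1.9, 1.0, 1.5]
width: 14.2
grasp_force: 30.0
```

```bash
python3 st.py
```

```text
13.85 [ 503.58 -261.5    94.75] [-1.9   1.05  1.47] [ 0.12  0.42 -0.08] 72.97160522971097 [-0.03  0.03  3.79]
stand-frame F [-2.12  0.45] 1.4701114214361797 M [-0.01  0.43] -0.0761611748012484 pos [-0.73 -0.74]
```

move_arm(
  steps=[
    [[0.01,0,0],0,1],
    [[0,0,0.01],0,1],
    [[0,0,0],0,1],
  ],
)

```text
t: 14.1
ee_pos: [503.6, -261.5, 94.6]
orientation: [-0.465, -3.107, 0.0]
ft_force: [-3.0, 2.0, 6.2]
width: 13.8
grasp_force: 30.0
```

```bash
python3 st.py
```

```text
14.1 [ 503.57 -261.49   94.6 ] [-2.97  2.    6.18] [ 0.19  0.59 -0.07] 72.97603142218311 [-0.03  0.03  3.78]
stand-frame F [-3.42  1.05] 6.180635084205244 M [0.01 0.62] -0.06944566367103995 pos [-0.75 -0.74]
```

move_arm(
  steps=[
    [[0.01,0,-0.01],0,1],
    [[0,0,0],0,1],
    [[0,0,0],0,0.7],
    [[0,0,0],0,0.6],
    [[0,0,0],0,0.5],
    [[0,0,0],0,0.5],
    [[0,0,0],0,0.5],
    [[0,0,0],0,0.5],
    [[0,0,0],0,0.5],
    [[0,0,0],0,0.5],
  ],
)

```text
t: 14.93
ee_pos: [503.5, -261.4, 94.3]
orientation: [-0.465, -3.107, -0.0]
ft_force: [1.0, 0.2, 0.3]
width: 43.7
grasp_force: 0.0
```

```bash
python3 st.py
```

```text
14.9333 [ 503.48 -261.45   94.27] [0.96 0.16 0.28] [-0.    0.    0.02] 72.97442780321903 [-0.03  0.03  3.77]
stand-frame F [0.88 0.43] 0.27594120473952866 M [-0.  0.] 0.020237250378010944 pos [-0.85 -0.73]
```

Hands are off; I'll rise straight up, back away and look.

move_arm(
  steps=[
    [[0,0,-0.3],0,0.5],
    [[0,0,-0.6],0,0.5],
    [[0,0,-0.9],0,0.5],
    [[0,0,-0.9],0,0.5],
    [[0,0,-0.9],0,0.5],
    [[0,0,-0.9],0,0.5],
    [[0,0.5,-0.3],0,0.5],
    [[0,1,0],0,0.5],
    [[0,1,0],0,0.5],
    [[0,1,0],0,0.5],
    [[0,1,0],0,0.5],
    [[0,1,0],0,0.5],
    [[0,0.5,0],0,0.5],
    [[0,0,0],0,0.5],
    [[0,0,0],0,0.5],
    [[0,0,0],0,0.5],
    [[0,0,0],0,0.5],
  ],
)

```text
t: 16.35
ee_pos: [547.1, -119.0, 214.2]
orientation: [-0.467, -3.106, 0.0]
ft_force: [-0.2, -0.5, 0.4]
width: 44.2
grasp_force: 0.0
```

```bash
python3 - <<'E'
from fit import *
im=cams.get_image("wrist"); c,r=pose("wrist",im)
s=cams.get_image("side")
a=im["image"][130:330,60:330,::-1].copy()
a=cv2.resize(a,None,fx=2,fy=2,interpolation=cv2.INTER_CUBIC)
p=[504.5,-261,np.radians(-17),68.5]
L=np.array([[-42,-44,12],[-42,44,12],[42,44,12],[42,-44,12]],float); g=np.array([[-20,-7,52],[-20,7,52],[20,7,52],[20,-7,52]],float)
for P in(L,g): cv2.polylines(a,[((project(im,model(p,P),c,r)-[60,130]+.5)*2).astype(int)],True,(0,0,255),1)
b=cv2.resize(s["image"][300:420,340:460,::-1],(400,400),interpolation=cv2.INTER_CUBIC)
o=np.zeros((400,940,3),np.uint8); o[:,:540]=a; o[:,540:]=b; cv2.imwrite("pics/end.png",cv2.resize(o,None,fx=.85,fy=.85)); print(ctrl.get_obs()["ee_pos"])
E
```

```text
[ 547.12397429 -118.99840017  214.26630855]
```

View pics/end.png

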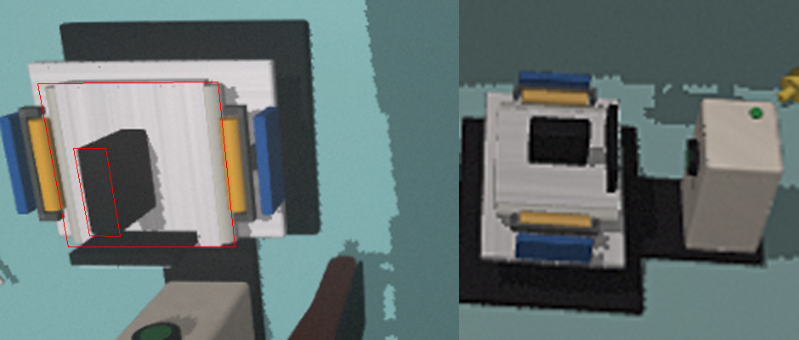

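The picture shows the plate seated between both rollers. It is level, on its predicted outline, with the mirror facing the sensor head. The hand is clear, so I'm handing in.

```bash
python3 -c "
from workcell import ctrl
print(ctrl.close_job())"
```

```text
the job is handed in; nothing more can be done
None
```

The mirror plate is seated on the three-ball mount with the mirror facing the sensor head, the hand is clear, and the job was handed in at about 16 s; no verdict was shown.

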